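# Set the toaster's browning wheel and start it

### The arm

A 7-joint arm with a two-finger parallel gripper is mounted at the origin on the work surface. World frame = base frame: x ahead of the robot, y to its left, z up, the work surface at z = 0. Lengths are in m, angles in rad, forces in N, time in s.
With the tool pointing down it reaches from about 0.4 to 0.85 m from the base axis. Payload 10.4 kg.
Tool frame: the origin (TCP) lies midway between the tips of the shut fingers; the grasp point (between the pads) lies 19 mm behind it; z points along the fingers, x is the direction in which the jaws open and shut, and the axes are right-handed (so a half turn about z gives the same grasp; the last joint's range is limited). The gripper opens to 85 mm and grips with 20 to 120 N. Pads are 22 mm wide; open, the fingers measure 114 mm over their backs; the gripper's body (76 mm by 85 mm) begins 54 mm behind the grasp point. The pads swing forward as they close: fully open they stand 13 mm farther back than shut.
Start: joints at [1.272, 0.332, -0.065, 1.46, 0.022, 1.35, -0.088], TCP at [0.17, -0.601, 0.209] pointing down, gripper open.
Joint ranges: [-2.6, 2.6], [-0.5, 2.12], [-1.47, 1.34], [0.16, 2.42], [-1.27, 4.41], [0.06, 2.06], [-2.6, 2.6]. Speed limits (rad/s): [2.22, 2.22, 2.79, 2.79, 3.14, 3.14, 3.14].

### API

Orientations are given as a unit quaternion [x, y, z, w].
In Python, from workcell import manip, cams gives the robot as it stands.
- The arm moves only by the tool move_arm, never from a script. Its argument "moves" is a list of rows, each a list of 7 numbers: the turn, a rotation vector about the tool's x, y, z in degrees, then the shift along the tool's x, y, z in m, then the finger opening in m, from 0 to 0.0854. A call has 1 to 10 rows; each row is the pose to reach, as a shift and turn from the pose commanded when the call began, along the tool's axes at that moment; what a row does not reach only later rows make up. A row lasts 1/10 s, in which the tool goes at most 50 mm and 8.59 degrees, less where a joint would pass 70% of its speed; a pose out of reach is approached as far as the arm can. A call with a gripper value outside its range is refused whole. The fingers move at their own pace and stop on an object; "grip_force" is the grip in N (left out, the last holds). Time passes only in rows, so rows that repeat a pose let the fingers close. It gives the time, the measured TCP pose, the force and the opening at its end, in the units of the state.
- manip.get_obs(): the state, without advancing time (a new reading comes with each control period).
- cams.camera(name): name is "scene" or "side" or "wrist"; returns the picture (400x640x3 uint8, red, green, blue); there is no depth.
- cams.camera_params(name): a dict with "fx", "fy", "cx", "cy" (pixels), "xyz" and "rotation" of the camera in the world. Camera axes: x right, y up, looking along -z (the intrinsics and any distortion apply to the point x, -y, -z); pixel columns grow to the right and rows downward; lengths in m; the calibration is good to about 2 mm. A picture is of the moment at which its call begins: read the wrist's pose just before it. camera_params takes no time and is no camera call; for the wrist camera it gives the pose at the moment of the call.
- manip.hand_in(): hands the job in, once; it reports no verdict.
The state is a dict: "clock": time; "joint_pos": joint angles; "joint_velocities": joint speeds; "tau": joint torques, N m; "position": TCP position; "ee_rot": TCP orientation; "ft_force": force on the tool from outside, world axes, zero at the start; "torque": the same for the moment, N m; "grip_width": opening from 0.0 (shut) to 1.0 (fully open).
Only numpy, scipy, OpenCV 4.12 (cv2) and the standard library are available. Lean on these libraries where they do the work, as an engineer would, in place of code of your own. Each camera call takes 0.05 s, during which the arm holds its last target. There are 200 camera calls.

### The job

Two slices of bread stand ready in the toaster. With a fingertip, roll the knurled browning wheel on its top until the orange stripe clicks in level with the white lines beside the wheel, then push the toaster's lever all the way down. Do not touch the bread, and leave the toaster, the jar, the can and the tin standing where they are.

Things in the scene. Friction and masses are not known exactly. Their poses are not given: they have to be found in the camera images.
- toaster: two-slice toaster, steel with black ends, about 2 kg, loose on rubber feet: 300 mm long (its x), 180 wide (its y), flat top 175 mm up. Origin: centre of its underside; z up. The lever end faces its -x; the slots run along x from -50 to +120 mm at y -37 and +37 mm. It stays put under a light push but slides if shoved
- wheel_top (a point): top of the knurled black wheel, mid-width; 115 mm from the toaster's origin towards -x, y 0, 187 mm up. Wheel: radius 30 mm, 16 mm wide, level axle along the toaster's x, 12 mm out of the deck. The axle is sprung: it gives downward up to 8 mm (2 N to begin, then 1.5 N/mm); this point goes with it but does not turn. White lines on the deck either side of the wheel mark y = 0
- wheel (a joint): turn of the wheel, rad, 0 to 2.09; grows as its top moves to the toaster's +y. It clicks every 0.419 (12.6 mm of rim): 0, 0.419, 0.838, 1.257, 1.676, 2.09; about 2 N at the rim carries it over. At 1.257, the wanted setting, the orange stripe is topmost, level with the white lines. It starts in the click at 0.419 or 0.838, stripe on the -y side
- lever_top (a point): middle of the upper face of the black lever paddle on the toaster's -x end (it reaches from 4 to 48 mm out from the end wall, 50 mm along y, 12 mm thick). With the lever up it lies 180 mm from the toaster's origin towards -x, y 0, 168 mm above the counter; it goes down with the lever
- lever (a joint): travel of the lever, m: 0 is up, 0.028 fully down on its stop. Pushed down with about 4 N it slides and stays where it is left; the bread goes down with it
- bread: two slices of bread, 115 x 14 x 110 mm, carried by the lever in the slots (x -22 to +92 mm of the toaster); they stand 35 mm out of the top while the lever is up, 7 mm when it is down. Origin coincides with the toaster's origin while the lever is up
- jar: amber glass jar with white cap, 68 mm across, 105 mm tall, loose bystander; origin at the centre of its underside
- can: food can with a red label, 72 mm across, 100 mm tall, loose bystander; origin at the centre of its underside
- tin: green tin, 60 x 45 mm, 85 mm tall, loose bystander; origin at the centre of its underside

How it is judged:
By the outcome, as a careful person would: the job done as asked, in the order asked, and still so for the second after the job is handed in, with the robot touching nothing.
It also fails if it takes over 40 s, if anything falls off the work surface, if the arm or the gripper's body presses on something with over 40 N, if the wrist force passes 120 N, or if a joint passes its speed limit or range.

## Working session

There is one attempt and no reset: what is moved stays moved. The work goes in short steps, Python scripts to look and compute and a tool call to move; the robot and the scene stay as the last step left them, time stands still between calls to the robot, and variables do not carry over. Pictures are saved under pics/ and viewed, about 8 in all and at most 12, crops included, and the job is handed in when it is done.

Besides the shell and the picture viewer there is one more tool, called after "Emit:" as a command line: name --pt "numbers of a row" for each row, then --argument value for the rest. move_arm: Moves the arm, as the interface text tells. Its arguments: {"type":"object","properties":{"moves":{"type":"array","items":{"type":"array","items":{"type":"number"}}},"grip_force":{"type":"number"}},"required":["moves"]}

```bash
ls; mkdir -p pics
python3 - <<'E'
from workcell import manip, cams
import cv2
o=manip.get_obs(); print({k:o[k] for k in('clock','position','ee_rot','ft_force','grip_width')})
for n in('scene','side'):
    im=cams.camera(n); cv2.imwrite(f'pics/{n}0.png',im[:,:,::-1]); print(n,cams.camera_params(n))
E
```

```text
pics
{'clock': 0.0, 'position': array([ 0.17007551, -0.60100812,  0.20835419]), 'ee_rot': array([ 7.97597011e-01, -6.03190305e-01, -5.63880356e-04, -3.82561455e-04]), 'ft_force': array([1.09210457, 0.15534298, 0.54501275]), 'grip_width': 1.0032223983859634}
scene {'fx': 425.41306780279297, 'fy': 425.41306780279297, 'cx': 319.8001467600506, 'cy': 200.83646531671786, 'xyz': array([ 0.86040587, -0.07399375,  1.02645333]), 'rotation': array([0.12698311, 0.06630882, 0.47366843, 0.86897448])}
side {'fx': 510.1371845882633, 'fy': 510.1371845882633, 'cx': 325.3934663916422, 'cy': 194.8703798095287, 'xyz': array([0.90063566, 0.23188065, 1.02100429]), 'rotation': array([0.07636563, 0.13675177, 0.8484919 , 0.50549851])}
```

View pics/scene0.png

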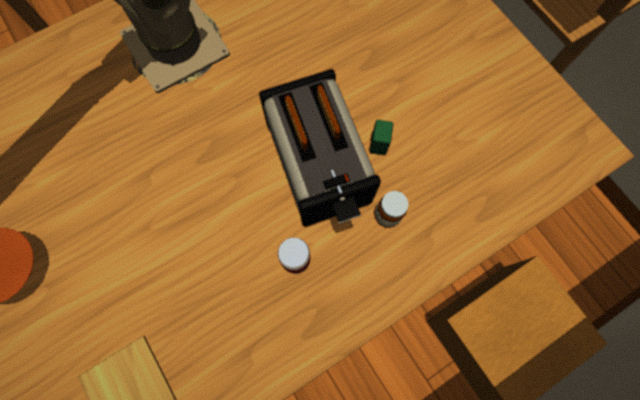

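View pics/side0.png

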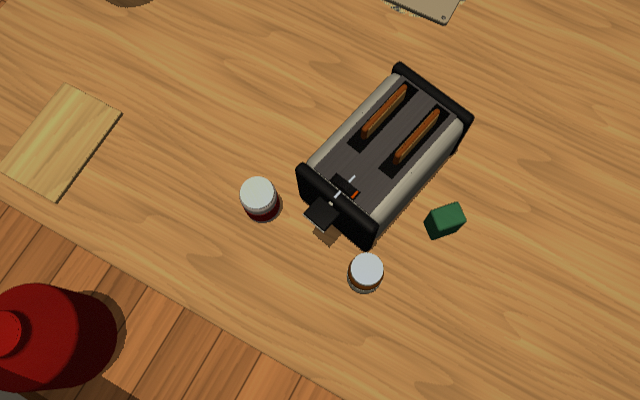

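Scene: the toaster's lever end is at about (345,208), the wheel at (337,182), and orange shows at (346,178). The jar and can flank the lever end, and the tin sits off the right side. Side: lever at (323,213), wheel at (345,188). I'll zoom in for corner pixels.

Run:
```python
import cv2,numpy as np
a=cv2.imread('pics/scene0.png')[155:230,290:390]; b=cv2.imread('pics/side0.png')[155:255,290:390]
a=cv2.resize(a,None,fx=4,fy=4,interpolation=cv2.INTER_CUBIC);b=cv2.resize(b,None,fx=4,fy=4,interpolation=cv2.INTER_CUBIC)
a=cv2.copyMakeBorder(a,0,100,0,0,cv2.BORDER_CONSTANT)
im=np.hstack([a,b]);im=np.clip(im.astype(float)*1.8+15,0,255).astype('uint8')
cv2.imwrite('pics/z0.png',im)
```

```text
(no output)
```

View pics/z0.png

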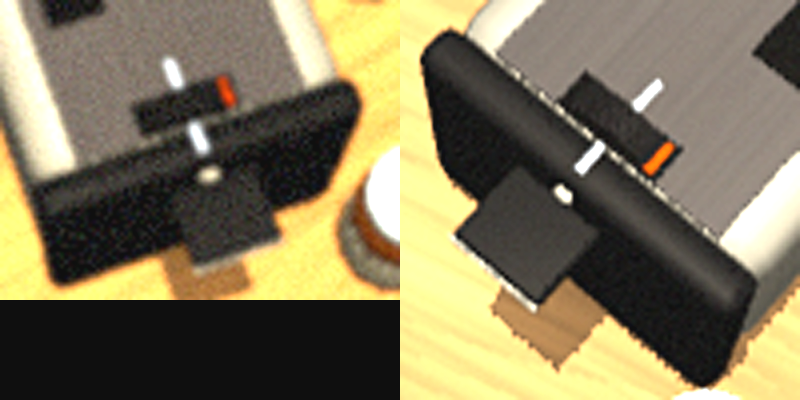

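```bash
cat > h.py <<'E'
from workcell import manip, cams
import cv2,numpy as np
from scipy.spatial.transform import Rotation as R
def ray(n,u,v,p=None):
    p=p or cams.camera_params(n)
    d=R.from_quat(p['rotation']).apply([(u-p['cx'])/p['fx'],-(v-p['cy'])/p['fy'],-1]); return np.array(p['xyz']),d
def onz(n,u,v,z,p=None):
    o,d=ray(n,u,v,p); return o+d*(z-o[2])/d[2]
def tri(r1,r2):
    (a,d),(b,e)=r1,r2
    s=np.linalg.lstsq(np.c_[d,-e],b-a,rcond=None)[0]; p,q=a+s[0]*d,b+s[1]*e
    return (p+q)/2,np.linalg.norm(p-q)
E
python3 - <<'E'
from h import *
np.set_printoptions(precision=4,suppress=True)
S=lambda x,y:(290+(x+.5)/4-.5,155+(y+.5)/4-.5)
for nm,a,b in(('in',(174,73),(248,95)),('out',(198,139),(190,158)),('stripe',(227,92),(260,158)),('lever',(233,222),(126,240))):
    s,t=S(*a),S(*b)
    print(nm,tri(ray('scene',*s),ray('side',*t)),onz('scene',*s,.175),onz('side',*t,.175))
fs=[onz('side',398,65,.178),onz('side',472,118,.178)];ns=[onz('side',298.75,165,.178),onz('side',376,227.5,.178)]
fc=[onz('scene',262,94,.178),onz('scene',334,73,.178)];nc=[onz('scene',*S(40,185),.178),onz('scene',*S(350,90),.178)]
for f,n in((fs,ns),(fc,nc)):
    d=np.mean(f,0)-np.mean(n,0);w=f[0]-f[1];w2=n[0]-n[1]
    print('mid',np.mean(f,0),np.mean(n,0),'len',np.linalg.norm(d),np.degrees(np.arctan2(d[1],d[0])),np.linalg.norm(w),np.degrees(np.arctan2(w[1],w[0])),np.linalg.norm(w2),np.degrees(np.arctan2(w2[1],w2[0])))
E
```

```text
in (array([0.6171, 0.1215, 0.1848]), np.float64(0.0004200583150255799)) [0.6145 0.1237 0.175 ] [0.6135 0.1202 0.175 ]
out (array([0.6537, 0.1125, 0.1822]), np.float64(0.0003618270079248274)) [0.6522 0.114  0.175 ] [0.6514 0.1115 0.175 ]
stripe (array([0.6404, 0.1393, 0.1842]), np.float64(0.0012033719629593782)) [0.6386 0.1415 0.175 ] [0.6369 0.1383 0.175 ]
lever (array([0.6984, 0.1045, 0.1747]), np.float64(0.0023849464499283916)) [0.6997 0.1043 0.175 ] [0.6973 0.1047 0.175 ]
mid [0.3889 0.1758 0.178 ] [0.6551 0.1123 0.178 ] len 0.27370451796300477 166.5928995659709 0.17107433957320606 -102.13945671820858 0.1756640923920551 -102.12886893133283
mid [0.3928 0.1752 0.178 ] [0.6515 0.1132 0.178 ] len 0.2660604437912654 166.5406149461806 0.17108188667010757 -104.281537395185 0.17153897780915778 -104.97856941968425
```

Both views agree. Yaw is about 166.5°, the wheel is at about (0.633, 0.117), and the lever is at about (0.697, 0.103). The stripe sits about 22 mm toward -y, so the wheel is at 0.419 and needs two clicks. Next I'll shut the fingers and fly over, with tool x along toaster -x and tool y along toaster +y.

Emit:
move_arm --pt "0 0 -6 -0.028 -0.032 -0.02 0" --pt "0 0 -12 -0.06 -0.068 -0.04 0" --pt "0 0 -18 -0.09 -0.1 -0.055 0" --pt "0 0 -24 -0.12 -0.136 -0.07 0" --pt "0 0 -30 -0.15 -0.17 -0.07 0" --pt "0 0 -36 -0.18 -0.204 -0.07 0" --pt "0 0 -42 -0.21 -0.238 -0.07 0" --pt "0 0 -48 -0.24 -0.272 -0.07 0" --pt "0 0 -54 -0.27 -0.306 -0.07 0" --pt "0 0 -60.7 -0.3 -0.34 -0.07 0" --grip_force 40

```text
clock: 1.1
position: [0.4161, -0.2184, 0.279]
ee_rot: [0.993, -0.115, -0.0, 0.0]
ft_force: [0.5, -0.9, 0.7]
grip_width: 0.002
```

```bash
cat >> h.py <<'E'
def rel(p):
    "shift in tool axes from measured pose to world p"
    o=manip.get_obs(); r=R.from_quat(o['ee_rot']); M=r.as_matrix()
    print('t',o['clock'],'pos',np.round(o['position'],4),'shift',np.round(M.T@(np.array(p)-o['position']),4),'xyaw',np.degrees(np.arctan2(M[1,0],M[0,0])).round(2),'zaxis',M[:,2].round(3),'f',np.round(o['ft_force'],1),'w',o['grip_width'])
E
python3 -c "
from h import *
rel([.633,.117,.26])"
```

```text
t 1.1 pos [ 0.4161 -0.2184  0.279 ] shift [ 0.1342 -0.3762  0.0189] xyaw -13.26 zaxis [-0. -0. -1.] f [ 0.5 -0.9  0.7] w 0.0024311800395028457
```

Emit:
move_arm --pt "0 0 -0.2 0.014 -0.042 0 0" --pt "0 0 -0.2 0.03 -0.084 0 0" --pt "0 0 -0.2 0.045 -0.126 0 0" --pt "0 0 -0.2 0.06 -0.168 0 0" --pt "0 0 -0.2 0.075 -0.21 0 0" --pt "0 0 -0.2 0.09 -0.252 0 0" --pt "0 0 -0.2 0.105 -0.294 0 0" --pt "0 0 -0.2 0.12 -0.336 0 0" --pt "0 0 -0.2 0.134 -0.376 0.005 0" --pt "0 0 -0.2 0.134 -0.386 0.015 0"

```text
clock: 2.1
position: [0.6367, 0.129, 0.2628]
ee_rot: [0.994, -0.113, -0.001, -0.001]
ft_force: [-0.0, -0.2, -0.7]
grip_width: 0.001
```

Run:
```python
from h import *
rel([.633,.117,.26]); p=cams.camera_params('wrist'); im=cams.camera('wrist'); np.save('wp.npy',p,allow_pickle=True); cv2.imwrite('pics/w1.png',im[:,:,::-1]); print(p)
```

```text
t 2.1 pos [0.6367 0.129  0.2628] shift [-0.0009  0.0126  0.0028] xyaw -13.02 zaxis [-0.001  0.003 -1.   ] f [-0.  -0.2 -0.7] w 0.0006517389635433002
{'fx': 279.3437528375612, 'fy': 279.3437528375612, 'cx': 319.8023730234467, 'cy': 202.10094258341118, 'xyz': array([0.6534968 , 0.19702544, 0.4276528 ]), 'rotation': array([-0.13960084,  0.01712698, -0.11165487,  0.98374359])}
```

View pics/w1.png

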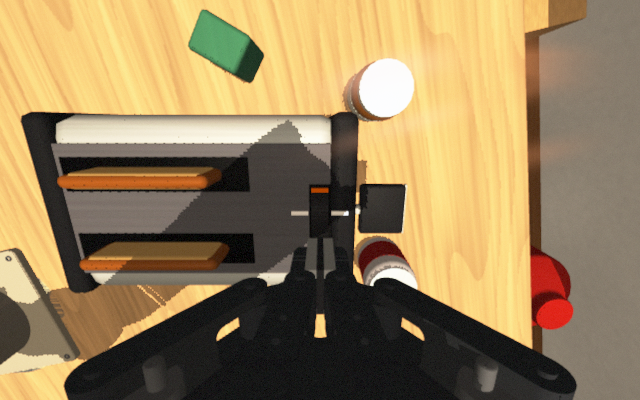

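Wrist view: white lines at about (299,213) and (348,213) either side of the wheel (309–331), orange stripe at (320,190), paddle at (383,208), and fingertips at (325,255).

Run:
```python
from h import *
p=np.load('wp.npy',allow_pickle=True).item()
im=cv2.imread('pics/w1.png').astype(int)
w=(im.min(2)>130)&(np.ptp(im,axis=2)<50); ys,xs=np.nonzero(w[205:222,285:360]); 
for lo,hi in((0,24),(40,75)):
    m=(xs>=lo)&(xs<hi)
    if m.any(): print(xs[m].min()+285,xs[m].max()+285,ys[m].mean()+205,xs[m].mean()+285,m.sum())
o=(im[:,:,2]>120)&(im[:,:,0]<60)&(im[:,:,1]<110); ys,xs=np.nonzero(o[180:200,300:340]); print('orange',xs.mean()+300,ys.mean()+180,xs.min()+300,xs.max()+300)
x,y=np.array([-np.sin(np.radians(0))]),0
f=lambda u,v,z:onz('w',u,v,z,p).round(4)
print('lines',f(299,213,.175),f(348,213,.175),'wheelL/R edges',f(309,213,.187),f(331,213,.187),'stripe',f(320,190,.177),'paddle',f(360,183,.168),f(405,186,.168),f(360,230,.168),f(405,233,.168),f(382.5,208,.168))
for P in([.6367,.129,.2628],):
    c=R.from_quat(p['rotation']).inv().apply(np.array(P)-p['xyz']); print('tcp px',p['cx']-p['fx']*c[0]/c[2],p['cy']+p['fy']*c[1]/c[2])
```

```text
291 307 213.0 299.0 51
332 359 212.29885057471265 346.0 87
orange 319.1927710843373 190.0 311 327
lines [0.6147 0.1197 0.175 ] [0.6602 0.1092 0.175 ] wheelL/R edges [0.6254 0.1213 0.187 ] [0.6448 0.1169 0.187 ] stripe [0.6394 0.1376 0.177 ] paddle [0.6774 0.1337 0.168 ] [0.7185 0.1212 0.168 ] [0.6685 0.0866 0.168 ] [0.7117 0.0734 0.168 ] [0.6941 0.1043 0.168 ]
tcp px 318.7293312473232 235.67993103963317
```

Emit:
move_arm --pt "0 0 -0.4 0 0.005 0.03 0" --pt "0 0 -0.4 0 0.005 0.06 0" --pt "0 0 -0.4 0 0.005 0.06 0"

```text
clock: 2.45
position: [0.6328, 0.1165, 0.2001]
ee_rot: [0.994, -0.113, -0.003, 0.002]
ft_force: [0.2, -1.2, -0.5]
grip_width: 0.005
```

Run:
```python
from h import *
rel([.6345,.117,.187]); a=cams.camera('wrist'); b=cams.camera('side')
f=lambda im,x,y:np.clip(cv2.resize(im[y:y+100,x:x+100],(400,400),interpolation=cv2.INTER_CUBIC).astype(float)*2+20,0,255)
cv2.imwrite('pics/z2.png',np.hstack([f(a,270,160),f(b,290,130)])[:,:,::-1])
```

```text
t 2.45 pos [0.6328 0.1165 0.2001] shift [ 0.0016 -0.0009  0.013 ] xyaw -12.98 zaxis [-0.006 -0.003 -1.   ] f [ 0.2 -1.2 -0.5] w 0.0048258715665683415[ WARN:0@1.366] global loadsave.cpp:1063 imwrite_ Unsupported depth image for selected encoder is fallbacked to CV_8U.
```

View pics/z2.png

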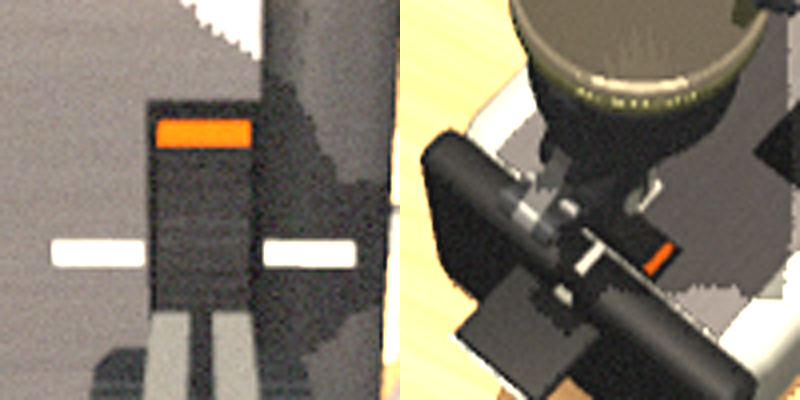

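The pads line up with the wheel's width, and the tip edge is at wrist row 237. I'll check where that edge is along toaster y.

Run:
```python
from h import *
p=cams.camera_params('wrist'); R2=np.array([-.2275,-.9738]) 
t=onz('w',320.5,237.5,.2,p); l=onz('w',321,223,.175,p); s=onz('w',320.8,193.2,.18,p); tcp=manip.get_obs()['position']
print(t,l,s,'tip vs tcp y',(t-tcp)[:2]@R2,'tcp vs line',(tcp-l)[:2]@R2,'stripe',(s-l)[:2]@R2)
```

```text
[0.6351453  0.11439873 0.2       ] [0.63570405 0.11501684 0.175     ] [0.64091388 0.13855478 0.18      ] tip vs tcp y 0.003340645832253209 tcp vs line -0.0026116108544230704 stripe -0.02410648299454298
```

Emit:
move_arm --pt "0 0 0 0.001 -0.007 0 0" --pt "0 0 0 0.001 -0.007 0.008 0" --pt "0 0 0 0.001 -0.007 0.014 0" --pt "0 0 0 0.001 -0.007 0.018 0" --pt "0 0 0 0.001 -0.007 0.018 0"

```text
clock: 3.05
position: [0.6371, 0.1254, 0.1853]
ee_rot: [0.994, -0.112, -0.001, 0.0]
ft_force: [-0.1, -0.5, -0.4]
grip_width: -0.002
```

Emit:
move_arm --pt "0 0 0 0 0 0.002 0" --pt "0 0 0 0 0 0.004 0" --pt "0 0 0 0 0 0.005 0"

```text
clock: 3.35
position: [0.6374, 0.1256, 0.181]
ee_rot: [0.994, -0.112, 0.0, 0.0]
ft_force: [-0.3, -0.5, 0.5]
grip_width: 0.001
```

Emit:
move_arm --pt "0 0 0 0 0 0.001 0" --pt "0 0 0 0 0 0.002 0" --pt "0 0 0 0 0 0.002 0"

```text
clock: 3.65
position: [0.6374, 0.1256, 0.179]
ee_rot: [0.994, -0.112, -0.0, 0.0]
ft_force: [-0.3, 0.2, -0.4]
grip_width: 0.001
```

Still no contact, so I'll look before going lower.

Run:
```python
from h import *
rel([.6345,.117,.187]); a=cams.camera('wrist'); b=cams.camera('scene')
f=lambda im,x,y:np.clip(cv2.resize(im[y:y+100,x:x+100],(400,400),interpolation=cv2.INTER_CUBIC).astype(float)*2+20,0,255).astype('uint8')
cv2.imwrite('pics/z3.png',np.hstack([f(a,270,160),f(b,290,130)])[:,:,::-1])
```

```text
t 3.65 pos [0.6374 0.1256 0.179 ] shift [-0.0009  0.0091 -0.008 ] xyaw -12.9 zaxis [-0. -0. -1.] f [-0.3  0.2 -0.4] w 0.000967076492824887
```

View pics/z3.png

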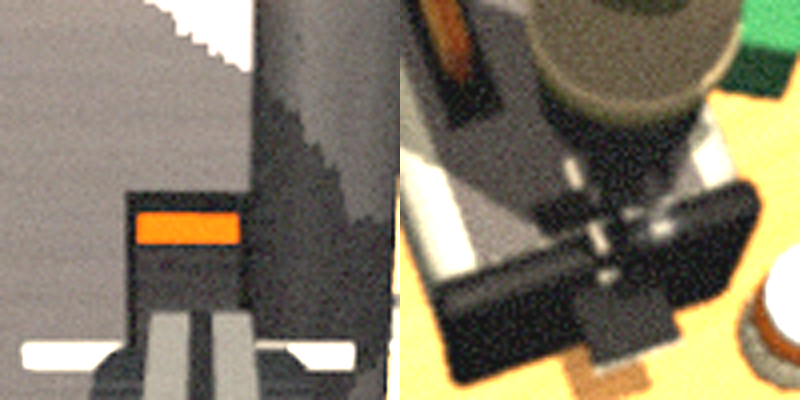

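No force yet, and the stripe hasn't moved (wrist zoom row 228, lines at row 355). The pads are about 2.5 mm too far toward -x. I'll lift, recentre over the wheel top, and probe again.

Emit:
move_arm --pt "0 0 0 0 0 -0.01 0" --pt "0 0 0 -0.002 0.005 -0.01 0" --pt "0 0 0 -0.002 0.005 -0.005 0" --pt "0 0 0 -0.002 0.005 -0.002 0" --pt "0 0 0 -0.002 0.005 0 0" --pt "0 0 0 -0.002 0.005 0 0"

```text
clock: 4.35
position: [0.6341, 0.1212, 0.1784]
ee_rot: [0.994, -0.112, -0.0, 0.0]
ft_force: [-0.2, 0.4, 0.0]
grip_width: -0.001
```

Run:
```python
from h import *
np.set_printoptions(precision=3,suppress=True)
rel([.6345,.117,.187]);o=manip.get_obs();print(o['ft_force'],o['torque'],o['tau'])
```

```text
t 4.35 pos [0.634 0.121 0.178] shift [ 0.001  0.004 -0.009] xyaw -12.89 zaxis [-0.001 -0.    -1.   ] f [-0.2  0.4  0. ] w -0.0009455286257250439
[-0.213  0.417  0.047] [ 0.021  0.026 -0.04 ] [  0.033 -64.365 -11.691 -37.059   0.033  -0.072  -0.015]
```

Emit:
move_arm --pt "0 0 0 0 0 0.001 0" --pt "0 0 0 0 0 0.002 0" --pt "0 0 0 0 0 0.002 0"

```text
clock: 4.65
position: [0.6343, 0.1213, 0.177]
ee_rot: [0.994, -0.112, -0.0, 0.0]
ft_force: [0.3, 1.1, 0.9]
grip_width: -0.0
```

Run:
```python
from h import *
rel([.6345,.117,.187]); a=cams.camera('wrist'); b=cams.camera('side')
f=lambda im,x,y,g:np.clip(cv2.resize(im[y:y+100,x:x+100],(400,400),interpolation=cv2.INTER_CUBIC).astype(float)*g+20,0,255).astype('uint8')
cv2.imwrite('pics/z4.png',np.hstack([f(a,270,200,3),f(b,290,130,2.5)])[:,:,::-1])
```

```text
t 4.65 pos [0.6343 0.1213 0.177 ] shift [ 0.0011  0.0041 -0.01  ] xyaw -12.89 zaxis [-0. -0. -1.] f [0.3 1.1 0.9] w -0.00038836659164303254
```

View pics/z4.png

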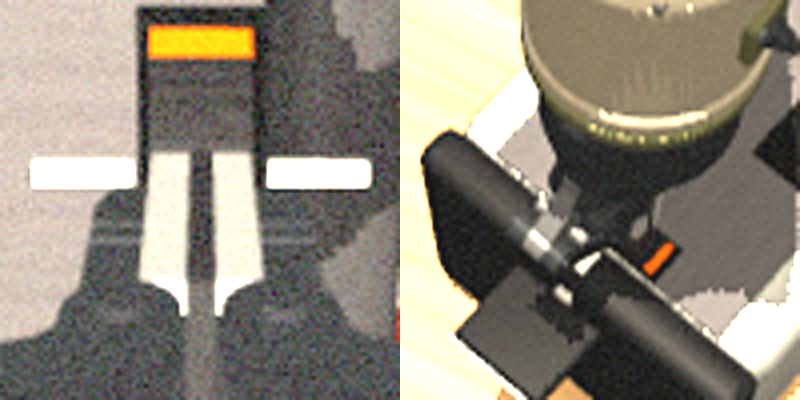

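The tip edge is now level with the white lines, the pads are over the wheel, and a faint force has appeared. I'll press further in small steps.

Emit:
move_arm --pt "0 0 0 0 0 0.001 0" --pt "0 0 0 0 0 0.002 0" --pt "0 0 0 0 0 0.002 0"

```text
clock: 5.05
position: [0.6343, 0.1212, 0.1749]
ee_rot: [0.994, -0.112, -0.0, 0.0]
ft_force: [0.3, -0.5, 0.1]
grip_width: -0.004
```

Emit:
move_arm --pt "0 0 0 0 0 0.001 0" --pt "0 0 0 0 0 0.002 0" --pt "0 0 0 0 0 0.003 0" --pt "0 0 0 0 0 0.003 0"

```text
clock: 5.45
position: [0.6343, 0.1211, 0.1719]
ee_rot: [0.994, -0.112, -0.0, 0.0]
ft_force: [0.2, -0.4, -0.6]
grip_width: 0.001
```

Emit:
move_arm --pt "0 0 0 0 0 0.001 0" --pt "0 0 0 0 0 0.002 0" --pt "0 0 0 0 0 0.003 0" --pt "0 0 0 0 0 0.003 0"

```text
clock: 5.85
position: [0.6343, 0.1212, 0.1689]
ee_rot: [0.994, -0.112, -0.0, 0.0]
ft_force: [-0.2, 0.3, 0.2]
grip_width: 0.0
```

Run:
```python
from h import *
rel([.6345,.117,.187]); a=cams.camera('side');b=cams.camera('scene');w=cams.camera('wrist')
f=lambda im,x,y,g:np.clip(cv2.resize(im[y:y+65,x:x+65],(400,400),interpolation=cv2.INTER_CUBIC).astype(float)*g+20,0,255).astype('uint8')
cv2.imwrite('pics/z5.png',np.hstack([f(w,288,205,3),f(a,305,150,3)])[:,:,::-1])
```

```text
t 5.85 pos [0.6343 0.1212 0.1689] shift [ 0.0011  0.004  -0.0181] xyaw -12.9 zaxis [-0. -0. -1.] f [-0.2  0.3  0.2] w 0.00010472066786659025
```

View pics/z5.png

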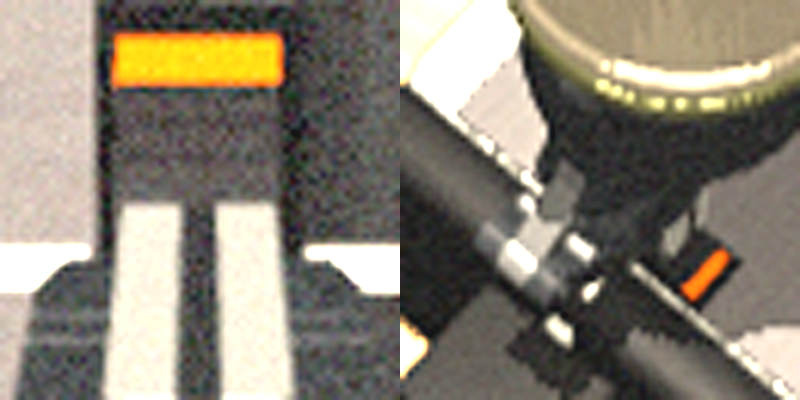

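Still no contact. The pads' lower edge stays at wrist row ~238, which fits tips roughly 36 mm above the reported TCP with the fingers shut. I'll check that with geometry before going further.

Run:
```python
from h import *
p=cams.camera_params('wrist');o=manip.get_obs();M=R.from_quat(o['ee_rot']).as_matrix();tcp=o['position']
for v in(238,):
  for u in(288+118/6.15,288+182/6.15,288+215/6.15,288+278/6.15):
    for h in(0,.015,.03,.036):
        print(u,h,(M.T@(onz('w',u,v,tcp[2]+h,p)-tcp)).round(4))
# where the ray of the side blobs passes the finger axis
for uv in((334,190),(350.5,188)):
    for z in(.18,.2,.22): print(uv,z,(M.T@(onz('side',*uv,z)-tcp)).round(4))
```

```text
307.1869918699187 0 [-0.0074  0.0016 -0.    ]
307.1869918699187 0.015 [-0.0066 -0.005  -0.015 ]
307.1869918699187 0.03 [-0.0059 -0.0115 -0.03  ]
307.1869918699187 0.036 [-0.0056 -0.0142 -0.036 ]
317.5934959349593 0 [-0.0007  0.0016  0.    ]
317.5934959349593 0.015 [-0.0006 -0.005  -0.015 ]
317.5934959349593 0.03 [-0.0004 -0.0115 -0.03  ]
317.5934959349593 0.036 [-0.0004 -0.0142 -0.036 ]
322.9593495934959 0 [0.0027 0.0016 0.    ]
322.9593495934959 0.015 [ 0.0025 -0.005  -0.015 ]
322.9593495934959 0.03 [ 0.0024 -0.0116 -0.03  ]
322.9593495934959 0.036 [ 0.0023 -0.0142 -0.036 ]
333.2032520325203 0 [0.0092 0.0016 0.    ]
333.2032520325203 0.015 [ 0.0085 -0.005  -0.015 ]
333.2032520325203 0.03 [ 0.0077 -0.0116 -0.03  ]
333.2032520325203 0.036 [ 0.0074 -0.0142 -0.036 ]
(334, 190) 0.18 [ 0.0179  0.0137 -0.0109]
(334, 190) 0.2 [ 0.0231  0.0094 -0.0309]
(334, 190) 0.22 [ 0.0282  0.0051 -0.0509]
(350.5, 188) 0.18 [-0.0038 -0.0055 -0.0109]
(350.5, 188) 0.2 [ 0.0019 -0.0093 -0.0309]
(350.5, 188) 0.22 [ 0.0076 -0.0132 -0.0509]
```

Emit:
move_arm --pt "0 0 0 0 0 0.001 0" --pt "0 0 0 0 0 0.002 0" --pt "0 0 0 0 0 0.003 0" --pt "0 0 0 0 0 0.004 0" --pt "0 0 0 0 0 0.004 0"

```text
clock: 6.5
position: [0.6344, 0.1212, 0.1651]
ee_rot: [0.994, -0.112, 0.0, 0.0]
ft_force: [-1.0, 0.7, 1.3]
grip_width: -0.004
```

Emit:
move_arm --pt "0 0 0 0 0 0.001 0" --pt "0 0 0 0 0 0.002 0" --pt "0 0 0 0 0 0.003 0" --pt "0 0 0 0 0 0.003 0"

```text
clock: 6.9
position: [0.6346, 0.1214, 0.1625]
ee_rot: [0.994, -0.112, 0.0, -0.0]
ft_force: [-2.5, 0.4, 5.8]
grip_width: -0.001
```

Contact: 5.8 N, which matches the wheel's spring. Now I'll roll one click toward +y.

Emit:
move_arm --pt "0 0 0 0 0 0.001 0" --pt "0 0 0 0 0.003 0.0015 0" --pt "0 0 0 0 0.006 0.0015 0" --pt "0 0 0 0 0.009 0.0015 0" --pt "0 0 0 0 0.011 0.0015 0" --pt "0 0 0 0 0.013 0.0015 0" --pt "0 0 0 0 0.013 0.0015 0"

```text
clock: 7.6
position: [0.6317, 0.1087, 0.1614]
ee_rot: [0.994, -0.112, 0.001, -0.0]
ft_force: [-1.7, -0.6, 7.4]
grip_width: 0.001
```

```bash
cat > chk.py <<'E'
from h import *
import sys
rel([.6345,.117,.187]); p=cams.camera_params('wrist'); im=cams.camera('wrist').astype(int)
cv2.imwrite('pics/%s.png'%sys.argv[1],im[:,:,::-1].astype('uint8'))
o=((im[:,:,0]>90)&(im[:,:,2]<70)&(im[:,:,0]-im[:,:,1]>40)).astype('uint8'); o[:140]=0;o[300:]=0;o[:,:290]=0;o[:,350:]=0
n,l,s,c=cv2.connectedComponentsWithStats(o)
for i in range(1,n):
    if s[i,4]>15: print('orange',s[i],c[i],'y',(onz('w',*c[i],.18,p)-[.6345,.117,0])[:2]@[-.2275,-.9738])
w=((im.min(2)>110)&(np.ptp(im,axis=2)<40)).astype('uint8'); w[:200]=0;w[300:]=0;w[:,:270]=0;w[:,370:]=0
n,l,s,c=cv2.connectedComponentsWithStats(w)
for i in range(1,n):
    if s[i,4]>25: print('white',s[i],c[i],'y',(onz('w',*c[i],.175,p)-[.6345,.117,0])[:2]@[-.2275,-.9738])
E
python3 chk.py w6
```

```text
t 7.6 pos [0.6317 0.1087 0.1614] shift [ 0.0009 -0.0087 -0.0256] xyaw -12.9 zaxis [ 0.001  0.    -1.   ] f [-1.7 -0.6  7.4] w 0.001362389012442856
orange [305 213  30   9 265] [319.33584906 217.01509434] y -0.010386132352530102
white [273 231  28   7 111] [286.79279279 233.74774775] y 0.0017836938581650853
white [339 231  27   7 126] [352.41269841 233.93650794] y 0.0017095606412031623
```

One click done: the stripe is now 12.2 mm from the line, which is 0.838. I'll lift, step back and repeat.

Emit:
move_arm --pt "0 0 0 0 0 -0.005 0" --pt "0 0 0 0 0 -0.012 0" --pt "0 0 0 0.001 -0.007 -0.012 0" --pt "0 0 0 0.001 -0.013 -0.012 0" --pt "0 0 0 0.001 -0.013 -0.006 0" --pt "0 0 0 0.001 -0.013 -0.003 0" --pt "0 0 0 0.001 -0.013 -0.001 0" --pt "0 0 0 0.001 -0.013 0 0" --pt "0 0 0 0.001 -0.013 0 0"

```text
clock: 8.55
position: [0.6353, 0.1215, 0.1611]
ee_rot: [0.994, -0.112, 0.0, -0.0]
ft_force: [-2.7, 1.5, 7.7]
grip_width: -0.001
```

```bash
python3 chk.py w7
```

```text
t 8.55 pos [0.6353 0.1215 0.1611] shift [ 0.0002  0.0045 -0.0259] xyaw -12.88 zaxis [ 0.  0. -1.] f [-2.7  1.5  7.7] w -0.0010168761118976072
orange [304 237  16   9  55] [308.54545455 239.52727273] y -0.010258272169556529
orange [323 237   9   2  17] [326.88235294 237.47058824] y -0.011576582543093994
white [273 252  20   7 111] [282.56756757 255.03603604] y 0.0020572717095185154
white [347 252  17   7  83] [355.44578313 255.01204819] y 0.001789910048271096
```

Emit:
move_arm --pt "0 0 0 0 0.003 0 0" --pt "0 0 0 0 0.006 0 0" --pt "0 0 0 0 0.009 0 0" --pt "0 0 0 0 0.011 0 0" --pt "0 0 0 0 0.013 0 0" --pt "0 0 0 0 0.013 0 0" --pt "0 0 0 0 0.013 -0.006 0" --pt "0 0 0 0 0.013 -0.025 0" --pt "0 0 0 0 0.033 -0.04 0" --pt "0 0 0 0 0.033 -0.04 0"

```text
clock: 9.6
position: [0.629, 0.086, 0.2023]
ee_rot: [0.993, -0.114, 0.001, 0.001]
ft_force: [1.1, -0.2, -0.0]
grip_width: 0.003
```

```bash
python3 chk.py w8
```

```text
t 9.6 pos [0.629  0.086  0.2023] shift [-0.0017 -0.0314  0.0153] xyaw -13.09 zaxis [ 0.003 -0.002 -1.   ] f [ 1.1 -0.2 -0. ] w 0.0031748528943347258
orange [304 181  24   8 172] [315.70930233 184.90697674] y 0.00343822659753932
white [270 264  20   7 101] [279.85148515 266.6039604 ] y 0.06883673942816967
```

View pics/w8.png

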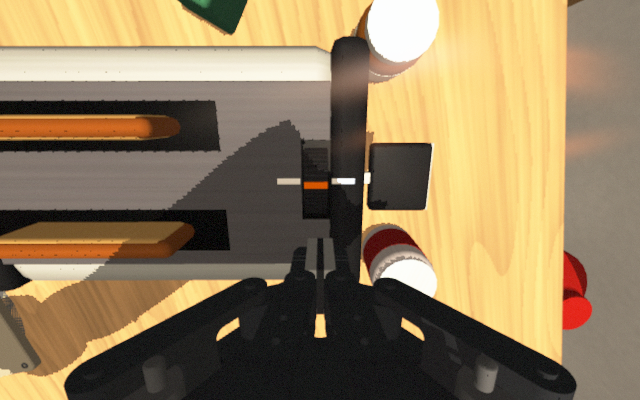

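The stripe is level with the lines: row 184.9 against 181.3, and the 3.6 px difference is the parallax expected for 12 mm of height. So the wheel is at 1.257. Next the lever. I'll turn the tool 90° so the linkages stay off the deck and wheel.

```bash
python3 -c "
from h import *
rel([.700,.101,.23]); print(manip.get_obs()['joint_pos'].round(2))"
```

```text
t 9.65 pos [0.6285 0.0872 0.2011] shift [ 0.0666 -0.0295 -0.0289] xyaw -13.05 zaxis [ 0.001 -0.001 -1.   ] f [0.1 0.4 0.6] w -0.000667883135512295
[ 0.33  0.45 -0.74  1.42  0.31  1.39 -0.64]
```

Emit:
move_arm --pt "0 0 -8 0 0 -0.02 0" --pt "0 0 -16 0.01 -0.004 -0.029 0" --pt "0 0 -24 0.02 -0.008 -0.029 0" --pt "0 0 -32 0.03 -0.012 -0.029 0" --pt "0 0 -40 0.04 -0.016 -0.029 0" --pt "0 0 -48 0.05 -0.02 -0.029 0" --pt "0 0 -56 0.06 -0.026 -0.029 0" --pt "0 0 -64 0.0665 -0.0295 -0.029 0" --pt "0 0 -72 0.0665 -0.0295 -0.029 0" --pt "0 0 -80 0.0665 -0.0295 -0.029 0"

```text
clock: 10.65
position: [0.6992, 0.1036, 0.2279]
ee_rot: [0.832, 0.555, -0.001, -0.001]
ft_force: [0.2, 0.5, -0.1]
grip_width: -0.002
```

Emit:
move_arm --pt "0 0 -8 0 0 0 0" --pt "0 0 -9.5 0 0 0 0" --pt "0 0 -9.5 0 0 0 0"

```text
clock: 10.95
position: [0.6992, 0.1031, 0.2286]
ee_rot: [0.785, 0.619, -0.0, -0.0]
ft_force: [0.5, 0.0, 0.7]
grip_width: -0.001
```

Run:
```python
from h import *
rel([.700,.101,.165]); print(manip.get_obs()['joint_pos'].round(2)); im=cams.camera('wrist'); cv2.imwrite('pics/w9.png',im[:,:,::-1])
```

```text
t 10.95 pos [0.6992 0.1031 0.2286] shift [-0.0018  0.0014  0.0636] xyaw 76.48 zaxis [-0.001  0.    -1.   ] f [0.5 0.  0.7] w -0.0012470556745105077
[ 0.34  0.68 -0.96  1.13  0.55  1.57  0.83]
```

View pics/w9.png

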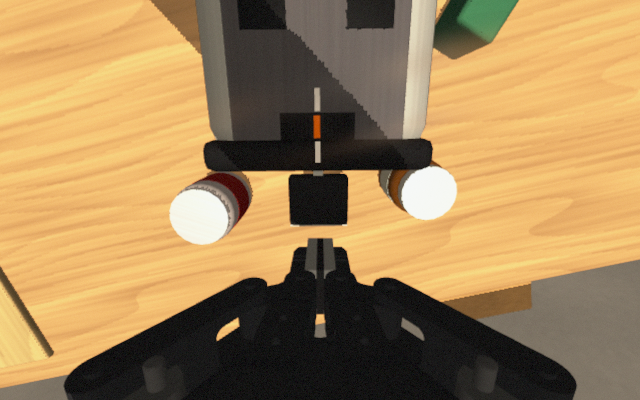

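The stripe is exactly in line with both white lines (column 317). The paddle at (318,199) lines up with the tip. Descending onto the lever.

Emit:
move_arm --pt "0 0 0 -0.001 0.001 0.03 0" --pt "0 0 0 -0.001 0.001 0.055 0" --pt "0 0 0 -0.001 0.001 0.07 0" --pt "0 0 0 -0.001 0.001 0.076 0" --pt "0 0 0 -0.001 0.001 0.079 0" --pt "0 0 0 -0.001 0.001 0.082 0" --pt "0 0 0 -0.001 0.001 0.085 0" --pt "0 0 0 -0.001 0.001 0.088 0" --pt "0 0 0 -0.001 0.001 0.09 0"

```text
clock: 11.9
position: [0.7006, 0.1018, 0.1403]
ee_rot: [0.785, 0.62, 0.001, 0.0]
ft_force: [1.0, 0.4, 3.7]
grip_width: 0.004
```

Emit:
move_arm --pt "0 0 0 0 0 0.003 0" --pt "0 0 0 0 0 0.006 0" --pt "0 0 0 0 0 0.009 0" --pt "0 0 0 0 0 0.012 0" --pt "0 0 0 0 0 0.014 0" --pt "0 0 0 0 0 0.016 0" --pt "0 0 0 0 0 0.018 0" --pt "0 0 0 0 0 0.018 0"

```text
clock: 12.7
position: [0.6998, 0.1014, 0.1211]
ee_rot: [0.785, 0.62, -0.0, -0.0]
ft_force: [1.0, 0.2, 1.1]
grip_width: -0.006
```

Emit:
move_arm --pt "0 0 0 0 0 0.001 0" --pt "0 0 0 0 0 0.002 0" --pt "0 0 0 0 0 0.003 0" --pt "0 0 0 0 0 0.003 0"

```text
clock: 13.1
position: [0.6998, 0.1014, 0.1182]
ee_rot: [0.785, 0.62, -0.0, -0.0]
ft_force: [-0.3, 1.0, 1.8]
grip_width: -0.002
```

Emit:
move_arm --pt "0 0 0 0 0 0.001 0" --pt "0 0 0 0 0 0.002 0" --pt "0 0 0 0 0 0.002 0" --pt "0 0 0 0 0 0.002 0"

```text
clock: 13.5
position: [0.7, 0.1014, 0.118]
ee_rot: [0.785, 0.62, -0.0, 0.0]
ft_force: [-5.7, -2.4, 11.1]
grip_width: -0.002
```

The travel stops at reading 0.118, the predicted stop, with force up to 11 N. Retracting straight up and checking.

Emit:
move_arm --pt "0 0 0 0 0 -0.002 0" --pt "0 0 0 0 0 -0.03 0" --pt "0 0 0 0 0 -0.07 0" --pt "0 0 0 0 -0.03 -0.11 0" --pt "0 0 0 0 -0.07 -0.13 0" --pt "0 0 0 0 -0.1 -0.15 0" --pt "0 0 0 0 -0.1 -0.15 0"

```text
clock: 14.2
position: [0.6008, 0.1275, 0.2701]
ee_rot: [0.784, 0.621, 0.002, 0.001]
ft_force: [0.4, 0.9, 0.5]
grip_width: -0.001
```

Run:
```python
from h import *
rel([.7,.1,.25]); p=cams.camera_params('wrist'); a=cams.camera('wrist'); np.save('wp2.npy',p,allow_pickle=True); cv2.imwrite('pics/w10.png',a[:,:,::-1])
for n in('side','scene'): cv2.imwrite(f'pics/{n}9.png',cams.camera(n)[:,:,::-1])
b=cv2.imread('pics/side0.png');c=cv2.imread('pics/side9.png')
cv2.imwrite('pics/z9.png',np.hstack([x[55:300,230:480] for x in(b,c)]+[a[60:305,200:450,::-1]]))
```

```text
t 14.2 pos [0.6008 0.1275 0.2701] shift [-0.0042  0.1028  0.0205] xyaw 76.83 zaxis [ 0.004 -0.    -1.   ] f [0.4 0.9 0.5] w -0.0013227919738549824
```

View pics/z9.png

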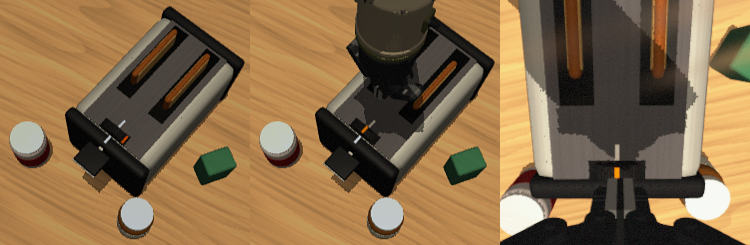

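The bread has dropped and the toaster, jar, can and tin look unmoved. I'll check the lever drop and bystander shifts numerically.

Run:
```python
from h import *
p=cams.camera_params('side');r=R.from_quat(p['rotation'])
def pr(P):
    c=r.inv().apply(np.array(P)-p['xyz']); return np.array([p['cx']-p['fx']*c[0]/c[2],p['cy']+p['fy']*c[1]/c[2]])
print('expected paddle shift',pr([.697,.103,.14])-pr([.697,.103,.168]))
A=cv2.imread('pics/side0.png');B=cv2.imread('pics/side9.png')
def sh(n,x,y,w,h,m=14):
    t=cv2.matchTemplate(B[y-m:y+h+m,x-m:x+w+m],A[y:y+h,x:x+w],cv2.TM_CCOEFF_NORMED);_,v,_,l=cv2.minMaxLoc(t);print(n,l[0]-m,l[1]-m,round(v,3))
sh('paddle outer',304,205,30,26);sh('cap end R',355,205,30,40);sh('cap end L',296,160,14,30);sh('far corner',450,100,25,30);sh('can',240,175,42,48);sh('jar',345,250,42,45);sh('tin',420,200,50,42)
```

```text
expected paddle shift [0.28136208 4.2508517 ]
paddle outer 1 4 0.925
cap end R 0 0 0.999
cap end L 0 0 0.999
far corner 0 0 0.999
can 0 0 1.0
jar 0 0 1.0
tin 0 0 1.0
```

The paddle moved (1,4) px against (0.3,4.3) expected for a 28 mm drop, and everything else shows zero shift. Handing in.

```bash
python3 -c "
from workcell import manip
print(manip.hand_in())"
```

```text
the job is handed in; nothing more can be done
None
```

The browning wheel is at the wanted setting, the lever is fully down, and I handed the job in about 14 s into the 40 s limit. The hand-in reports no verdict.

- **Wheel:** It started at the 0.419 click. I rolled it two clicks with the shut fingertips, pressing with about 7.5 N, and the orange stripe now sits in line with both white lines.
- **Lever:** I then pushed the paddle until it stopped. The reading stayed at 0.118 m, the predicted stop, while the force rose to 11 N. Afterwards the paddle appeared 4 px lower in the side picture (1 px sideways), against 4.3 px (0.3 px) expected for the full 28 mm, and the bread had gone down with it.
- **Bystanders:** The toaster, jar, can and tin show no shift in the side camera. As far as I could see and feel, the bread was never touched.

**Disagreement:** The shut fingertips made contact about 20 mm higher than the reported tool position. I found both contacts by feeling for the force rather than trusting the height reading. I also viewed 10 pictures, two more than planned.

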